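# Feed a valve block through the flap port of a leak-test stand

### The arm

A 6-joint arm with a two-finger parallel gripper is mounted at the origin on the work surface. World frame = base frame: x ahead of the robot, y to its left, z up, the work surface at z = 0. Lengths are in m, angles in rad, forces in N, time in s.
With the tool pointing down it reaches from about 0.35 to 0.775 m from the base axis. Payload 5.5 kg.
Tool frame: the origin (TCP) lies between the finger pads; the fingertips stand 17 mm ahead of it and the grasp point (between the pads) lies 2 mm behind it (env.finger_overhang is the distance from the TCP to the fingertips, in m); z points along the fingers, y is the direction in which the jaws open and shut (so a half turn about z gives the same grasp; the last joint's range is limited). The gripper opens to 85 mm and grips with 20 to 120 N. Pads are 22 mm wide; open, the fingers measure 114 mm over their backs; the gripper's body (76 mm by 85 mm) begins 54 mm behind the grasp point. The pads swing forward as they close: fully open they stand 13 mm farther back than shut.
Start: joints at [-1.447, 0.313, 0.046, 1.304, 0, 1.431], TCP at [0.15, -0.555, 0.248] pointing down, gripper open.
Joint ranges: [-2.76, 2.76], [-0.86, 1.69], [-1.03, 1.26], [-2.2, 2.34], [-1.47, 1.5], [-3.14, 3.14]. Speed limits (rad/s): [2.57, 2.57, 3.14, 3.14, 3.14, 3.14].

### API

Orientations are given as a unit quaternion [w, x, y, z].
In Python, from workcell import env gives the robot as it stands. The module is installed in compiled form; this text tells all that it offers.
- The arm moves only by the tool arm_command, never from a script. Its argument "moves" is a list of rows, each a list of 5 numbers: the closure, from 0 (fully open) to 1 (shut), then the shift along the tool's x, y, z in mm, then the turn about the tool's z in rad. In form: [[fingers, dx, dy, dz, turn], ...]. A call has 1 to 12 rows; each row is the pose to reach, as a shift and turn from the pose commanded when the call began, along the tool's axes at that moment; what a row does not reach only later rows make up. A row lasts 1/10 s, in which the tool goes at most 50 mm and 8.59 degrees, less where a joint would pass 70% of its speed; a pose out of reach is approached as far as the arm can. A call with a gripper value outside its range is refused whole. The fingers move at their own pace and stop on an object; "squeeze" is the grip in N (left out, the last holds). Time passes only in rows, so rows that repeat a pose let the fingers close. It gives the time, the measured TCP pose, the force and the opening at its end, in the units of the state.
- env.get_state(): the state, without advancing time (a new reading comes with each control period).
- env.read_camera(name): name is "scene" or "top"; returns (picture, depth): 400x640x3 uint8, blue, green, red; 400x640 float32, m along the optical axis (not along the pixel's ray), 0 where there is no reading.
- env.get_calibration(name): a dict with "fx", "fy", "cx", "cy" (pixels), "k1" (the pictures are not rectified: a ray, as slopes to the right and down, at radius r is drawn at 1 + k1 r^2 times it, then the intrinsics apply), "pose" (4x4, takes a point from camera to world coordinates). Camera axes: x right, y down, z forward; pixel columns grow to the right and rows downward; lengths in m; the calibration is good to about 2 mm. A picture is of the moment at which its call begins. get_calibration takes no time and is no camera call.
- env.hand_in(): hands the job in, once; it reports no verdict.
The state is a dict: "clock": time; "joint_pos": joint angles; "qvel": joint speeds; "tau": joint torques, N m; "tcp_pos": TCP position; "orientation": TCP orientation; "wrist_force": force on the tool from outside, world axes, zero at the start; "ft_torque": the same for the moment, N m; "finger_gap": finger opening in m.
Only numpy, scipy, OpenCV 4.12 (cv2) and the standard library are available. Lean on these libraries where they do the work, as an engineer would, in place of code of your own. Each camera call takes 0.05 s, during which the arm holds its last target. There are 200 camera calls.

### The job

With the fingertips, push the rectangular, stepped valve block along its lane and through the hanging flap in front of it until the whole block, low foot included, is inside the guard wall, then draw the fingers back out so that the flap swings fully shut behind it. Slide the block only: never pick it up or tip it. Leave the round sensor in the other lane, that lane's flap and everything else on the bench alone.

Things in the scene. Friction and masses are not known exactly. Their poses are not given: they have to be found in the camera images.
- stand: Fixed leak-test stand. Origin on the bench below its white guard wall; x points from loading deck through the ports into the guard, y left, z up. Flat deck 30 mm above the bench, x -150 to +120 mm, y +-125 mm. Two lanes run along x, centred at y = +70 (left) and -70 mm (right), 52 mm wide between guide strips 8 mm wide, 12 mm high. Guard wall at x = 0, 8 mm thick, top 72 mm above the deck.
- port_left (a point): Middle of the left lane's port, on the deck in the wall's plane (stand x = 0). The port is 56 mm wide. A grey flap, 50 mm wide and 4 mm thick, hangs in it from a 10 mm bar across the port (bar axis 67 mm above the deck, 62 mm clear beneath it) down to 20 mm above the deck. Axes as the stand's.
- port_right (a point): The same for the right lane's port.
- tray (a point): Middle of the receiving tray, on the deck 59 mm behind the wall's plane. The deck and lane guides run on level through the ports into it; open above; side and rear walls 60 mm above the deck; rear wall's inner face at stand x = +114 mm. Axes as the stand's.
- flap_left (a joint): Angle of the left lane's flap (rad): 0 hanging shut, grows as its lower edge is pushed inward (+x of the stand), up to 1.4; it cannot swing outward. While it rests on the block it stays up. It weighs 80 g and falls shut by itself, slowed by a damper, within about 1.5 s once nothing holds it.
- flap_right (a joint): The same for the right lane's flap.
- block_center (a point): Middle of the loose valve block's length and width, 9 mm above its underside. Plain aluminium, about 0.2 kg, 72 mm long (x), 44 mm wide: the front 40 mm is a body 30 mm high, the rear 32 mm a mounting foot 18 mm high that passes beneath the shut flap. It stands in one lane (left or right, it varies) before the flap, body first; its x axis points about along the stand's x.
- sensor_center (a point): Centre (17 mm above its underside) of the loose round sensor: plain aluminium, 44 mm across, 34 mm high with a narrower top, standing in the other lane.
- collar: Bystander: steel ring 32 mm across, 12 mm high, lying on the deck between the two lanes; origin at its underside.
- screwdriver: Bystander: screwdriver lying on the bench left of the stand; origin at its underside.
- wrench: Bystander: wrench lying on the bench right of the stand; origin at its underside.
- jar: Bystander: amber jar 56 mm across, 80 mm high, left of the stand; origin at its underside.
- mug: Bystander: white mug 76 mm across, 90 mm high, right of the stand; origin at its underside.
- bin: Bystander: open grey bin 120 x 100 x 50 mm, far left; origin at its underside.
- can: Bystander: aluminium can 52 mm across, 110 mm high, far right; origin at its underside.
- block: The same valve block; origin at the centre of its underside, x along its length, z up.
Mind the look-alikes: they are no part of the job. Leave any green or turquoise look-alike of the block alone.

How it is judged:
By the outcome, as a careful person would: the job done as asked, in the order asked, and still so for the second after the job is handed in, with the robot touching nothing.
It also fails if it takes over 35 s, if anything falls off the work surface, if the arm or the gripper's body presses on something with over 40 N, if the wrist force passes 120 N, or if a joint passes its speed limit or range.

## Working session

There is one attempt and no reset: what is moved stays moved. The work goes in short steps, Python scripts to look and compute and a tool call to move; the robot and the scene stay as the last step left them, time stands still between calls to the robot, and variables do not carry over. Pictures are saved under pics/ and viewed, about 8 in all and at most 12, crops included, and the job is handed in when it is done.

Besides the shell and the picture viewer there is one more tool, called after "Emit:" as name(argument=value, ...), one argument or row to a line, values as JSON. arm_command: Moves the arm, as the interface text tells. Its arguments: {"type":"object","properties":{"moves":{"type":"array","items":{"type":"array","items":{"type":"number"}}},"squeeze":{"type":"number"}},"required":["moves"]}

```bash
mkdir -p pics
cat > h.py <<'E'
import numpy as np, cv2
from workcell import env
def shot(n):
    im,d=env.read_camera(n); return im,d,env.get_calibration(n)
def ray(c,u,v):
    x,y=(u-c["cx"])/c["fx"],(v-c["cy"])/c["fy"]
    X,Y=x,y
    for _ in range(20):
        s=1+c["k1"]*(X*X+Y*Y); X,Y=x/s,y/s
    P=np.array(c["pose"]); return P[:3,3],P[:3,:3]@np.array([X,Y,1.])
def onplane(c,u,v,z):
    o,r=ray(c,u,v); return o+r*(z-o[2])/r[2]
def pt(c,d,u,v):
    o,r=ray(c,u,v); return o+r*d[int(v),int(u)]
E
python3 - <<'E'
from h import *
for n in("top","scene"):
    im,d,c=shot(n); cv2.imwrite(f"pics/{n}0.png",im); np.savez(f"{n}0.npz",im=im,d=d)
    print(n,c)
print(env.get_state())
E
```

```text
top {'fx': 421.4012789250609, 'fy': 421.4012789250609, 'cx': 319.64820091819195, 'cy': 192.7343112330003, 'k1': -0.05728339583643917, 'pose': array([[ 0.00221467, -0.99664853,  0.08177285,  0.42722209],
       [-0.9999901 , -0.00189161,  0.00402797, -0.01126123],
       [-0.00385979, -0.08178096, -0.99664285,  1.32095669],
       [ 0.        ,  0.        ,  0.        ,  1.        ]])}
scene {'fx': 435.6147708987254, 'fy': 435.6147708987254, 'cx': 324.9107039358149, 'cy': 197.04141925188287, 'k1': -0.09345839127669436, 'pose': array([[-0.57326998,  0.58130124, -0.57745164,  1.51454835],
       [ 0.81923525,  0.39402648, -0.41664943,  0.69456606],
       [-0.01466759, -0.71192135, -0.70210602,  1.28446817],
       [ 0.        ,  0.        ,  0.        ,  1.        ]])}
{'clock': 0.1, 'joint_pos': array([-1.44660561e+00,  3.13929528e-01,  4.50679694e-02,  1.30361185e+00,
        5.74533758e-06,  1.43118696e+00]), 'qvel': array([ 9.19916717e-04, -5.84841074e-04,  3.17720534e-03,  1.62109023e-03,
        4.45924561e-05,  6.94797874e-04]), 'tau': array([ 1.14378108e-03, -4.81730461e+01,  2.99241954e+01,  1.27383240e-02,
       -2.03492937e-05,  8.16065210e-06]), 'tcp_pos': array([ 0.14986342, -0.55466721,  0.24748556]), 'orientation': array([-8.38493687e-04,  9.91313445e-01,  1.31517870e-01,  9.33710285e-06]), 'wrist_force': array([-0.47728653, -0.26948439, -0.96627567]), 'ft_torque': array([ 0.0556584 ,  0.0020486 , -0.01842975]), 'finger_gap': 0.08605590477048872}
```

View pics/top0.png

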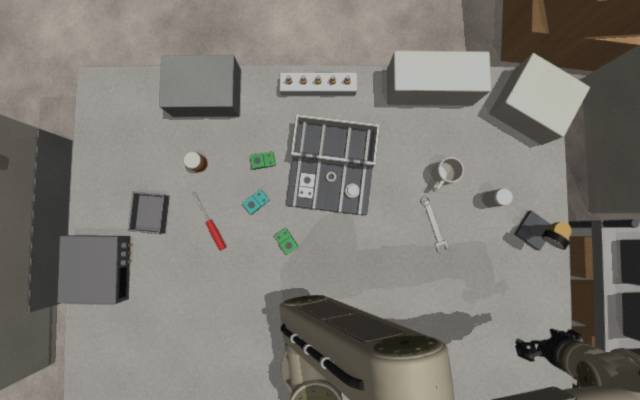

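View pics/scene0.png

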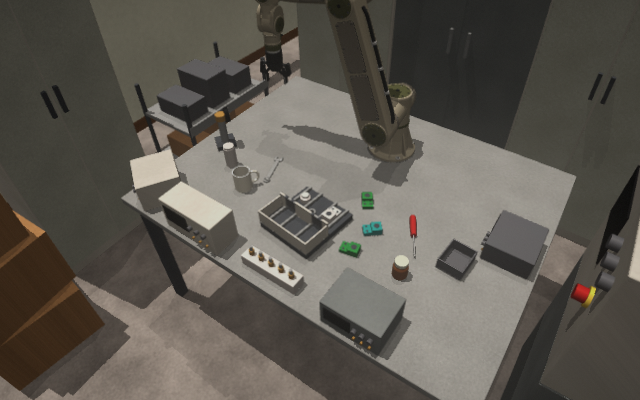

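The stand is at about (333,165) in the top view. In its left lane is a whitish stepped block at (307,185), and in the right lane the round sensor at (352,190). Things that could be taken for the block are the green ones at (262,160) and (287,241), the turquoise one at (256,202), and the sensor. By the description I choose the plain aluminium one at (307,185), and I'll check it in a crop.

Run:
```python
from h import *
a=np.load("top0.npz")["im"][105:225,275:395]; b=np.load("scene0.npz")["im"][175:265,250:370]
a=cv2.resize(a,None,fx=5,fy=5,interpolation=cv2.INTER_CUBIC)[:600,:400*2][:, :]
cv2.imwrite("pics/ctop.png",a)
cv2.imwrite("pics/cscene.png",cv2.resize(b,None,fx=6,fy=6,interpolation=cv2.INTER_CUBIC))
```

```text
(no output)
```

View pics/ctop.png

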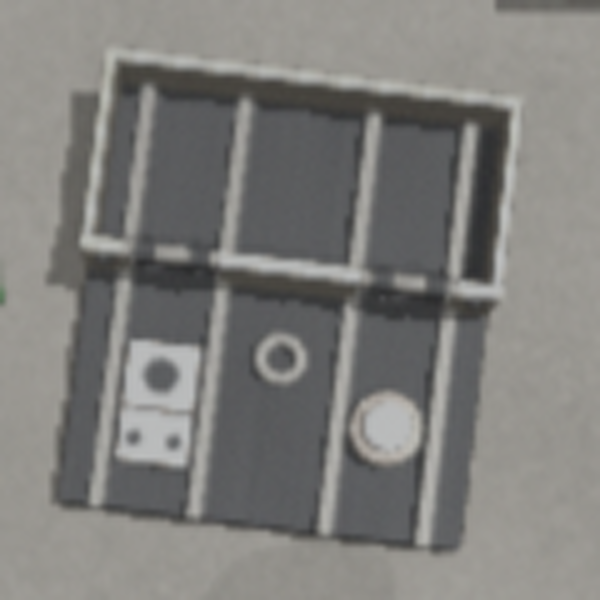

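View pics/cscene.png

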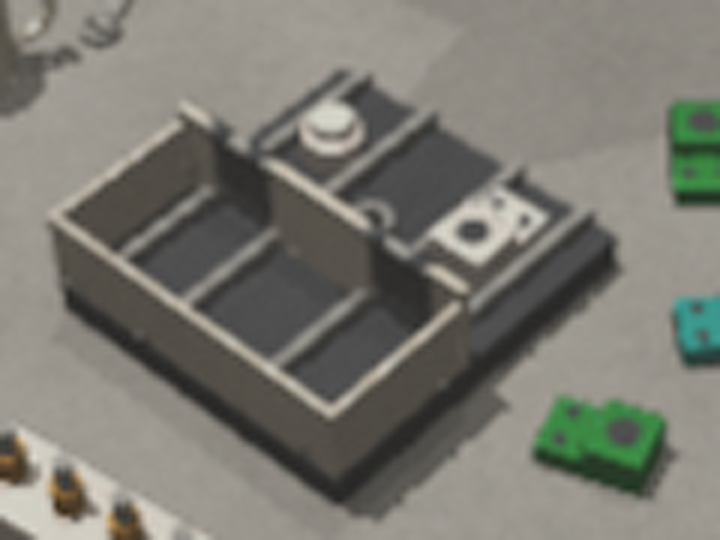

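The crops confirm it. The left lane (image left) holds the plain aluminium stepped block, with its body toward the flap (bore at crop (162,375)) and its foot toward the robot (two holes at (153,440)). The sensor is in the right lane at (387,427), the collar lies between the lanes, and the look-alikes are green and turquoise and off the stand.

Run:
```python
from h import *
f=np.load("top0.npz"); im,d=f["im"],f["d"]; c=env.get_calibration("top")
U=lambda x,y:((x+.5)/5-.5+275,(y+.5)/5-.5+105)
# rough frame from deck front corners (z .03) and wall top outer corners (z .102)
fl=onplane(c,*U(56,506),.03); fr=onplane(c,*U(461,549),.03)
bl=onplane(c,*U(108,52),.09); br=onplane(c,*U(519,100),.09)
wl=onplane(c,*U(83,246),.102); wr=onplane(c,*U(500,297),.102)
print("deckfront",fl,fr,np.linalg.norm(fl-fr)); print("rear",bl,br,np.linalg.norm(bl-br)); print("wall",wl,wr,np.linalg.norm(wl-wr))
ys=[(fl-fr),(bl-br),(wl-wr)]
yaw=[np.arctan2(-v[0],v[1]) for v in ys]; print("yaw",yaw)
# lane strips: front ends & rear ends, z=.042
S=[((97,503),(148,90)),((195,515),(245,98)),((326,533),(375,113)),((425,545),(470,125))]
for a,b in S:
    A=onplane(c,*U(*a),.042);B=onplane(c,*U(*b),.042); v=B-A
    print("strip",A,B,np.linalg.norm(v),np.arctan2(v[1],v[0]))
# block
hsv=cv2.cvtColor(im,cv2.COLOR_BGR2HSV)
g=im.min(2); m=((g>165)).astype(np.uint8); m[:, :275]=0
n,l,st,ce=cv2.connectedComponentsWithStats(m)
for i in range(1,n):
    x,y,w,h,a=st[i]
    if a>40 and 275<x<395 and 105<y<225: print("cc",st[i],ce[i])
for nm,p,z in [("body c",(162,375),.06),("foot holes L",(133,438),.048),("foot holes R",(174,442),.048),("front L",(134,341),.06),("front R",(200,347),.06),("rear L",(117,460),.048),("rear R",(186,467),.048),("step L",(124,404),.06),("step R",(194,411),.06),("sensor",(387,425),.064)]:
    print(nm,onplane(c,*U(*p),z).round(4),pt(c,d,*np.round(U(*p))).round(4))
for p in [(270,450),(190,200),(110,400)]: print("deckdepth",pt(c,d,*np.round(U(*p))))
```

```text
deckfront [0.49272224 0.09772271 0.03      ] [ 0.46684893 -0.15058136  0.03      ] 0.24964843581176668
rear [0.76075612 0.06417801 0.09      ] [ 0.73204442 -0.18071958  0.09      ] 0.2465749252197067
wall [0.64144151 0.07720195 0.102     ] [ 0.61175113 -0.16665628  0.102     ] 0.2456590155487307
yaw [np.float64(-0.10382540052619886), np.float64(-0.1167068655681568), np.float64(-0.12115630256187204)]
strip [0.49399527 0.07177832 0.042     ] [0.74972693 0.04217251 0.042     ] 0.2574396747802437 -0.11525599098773427
strip [0.48682677 0.01217507 0.042     ] [ 0.74473833 -0.01783694  0.042     ] 0.25965187059387046 -0.11584450033040312
strip [ 0.47605221 -0.06736759  0.042     ] [ 0.73544872 -0.09816382  0.042     ] 0.26121822121248 -0.11816948121611755
strip [ 0.46887378 -0.12743871  0.042     ] [ 0.72807095 -0.15683247  0.042     ] 0.26085851796690884 -0.1129206551584255
cc [367 124  12  40  78] [375.03846154 146.55128205]
cc [319 155  28   6  57] [331.85964912 157.64912281]
cc [299 173  16  25 234] [306.20940171 185.33760684]
cc [348 185  11  12  93] [353.13978495 190.12903226]
body c [0.5703 0.032  0.06  ] [0.5687 0.0319 0.0632]
foot holes L [0.5332 0.0498 0.048 ] [0.5338 0.0504 0.0481]
foot holes R [0.5308 0.0249 0.048 ] [0.531  0.0262 0.0456]
front L [0.5909 0.049  0.06  ] [0.5903 0.0502 0.0601]
front R [0.5873 0.0092 0.06  ] [0.591  0.0084 0.0306]
rear L [0.5198 0.0594 0.048 ] [0.5201 0.0607 0.0261]
rear R [0.5156 0.0176 0.048 ] [0.5166 0.0173 0.0337]
step L [0.5527 0.0548 0.06  ] [0.5541 0.0561 0.0578]
step R [0.5485 0.0127 0.06  ] [0.5489 0.0141 0.0494]
sensor [ 0.54  -0.103  0.064] [ 0.5381 -0.1025  0.0709]
deckdepth [ 0.52603524 -0.03474842  0.03232096]
deckdepth [0.68195239 0.01494268 0.02935653]
deckdepth [0.55579112 0.06311121 0.04113269]
```

Measured: the stand yaw is about -0.1155 rad, with its origin near (0.629,-0.044). The lane centre checks out at y=+69.9 mm, and the block spans stand x from -120 to -48 with length 72 and width about 42, as described. The tool stays vertical, so the bar stops the fingers at x≈-5. My plan is to push from behind first, then finish from above inside the open tray. First, the shifts to get there.

```bash
cat >> h.py <<'E'
from scipy.spatial.transform import Rotation as R
O=np.array([.6288,-.0444,.03]); YAW=-.1155
RS=R.from_euler("z",YAW).as_matrix()
def S2W(p): return O+RS@(np.array(p)/1000)      # stand mm above deck -> world
def W2S(w): return (RS.T@(np.array(w)-O))*1000
def to(p,head=YAW+np.pi):                        # TCP target in stand mm -> tool shift mm, turn
    s=env.get_state(); q=s["orientation"]; M=R.from_quat(q[[1,2,3,0]]).as_matrix()
    sh=M.T@(S2W(p)-s["tcp_pos"])*1000; h=np.arctan2(M[1,0],M[0,0])
    print("shift",sh.round(1),"turn",round(-(head-h),3),"TCP stand",W2S(s["tcp_pos"]).round(1),"head",round(h,3),"F",s["wrist_force"].round(1),"gap",s["finger_gap"],"t",s["clock"])
E
python3 -c "
from h import *
print(env.finger_overhang); to((-148,70,150))"
```

```text
0.017
shift [ 483.8 -487.4   68.4] turn -2.762 TCP stand [-416.9 -562.1  217.5] head 0.264 F [-0.5 -0.3 -1. ] gap 0.08605590477048872 t 0.1
```

Emit:
arm_command(
  moves=[
    [1,24,-24,0,-0.14],
    [1,48,-49,0,-0.28],
    [1,73,-73,0,-0.41],
    [1,97,-97,0,-0.55],
    [1,121,-122,0,-0.69],
    [1,145,-146,0,-0.83],
    [1,170,-170,0,-0.97],
    [1,194,-195,0,-1.1],
    [1,218,-219,0,-1.24],
    [1,242,-244,0,-1.38],
    [1,266,-268,0,-1.52],
    [1,290,-292,0,-1.66],
  ],
  squeeze=20,
)

```text
clock: 1.3
tcp_pos: [0.354, -0.1962, 0.2481]
orientation: [-0.0, 0.57, 0.822, -0.0]
wrist_force: [1.7, -0.5, -0.1]
finger_gap: 0.0
```

```bash
python3 -c "
from h import *
print(env.finger_overhang,env.get_state()['joint_pos']); to((-148,70,150))"
```

```text
0.017 [-7.04992599e-01 -1.66023082e-02 -3.45971969e-01  1.24171469e+00
 -3.80371041e-05  5.07273387e-01]
shift [175.5 210.9  68.1] turn -1.097 TCP stand [-255.5 -182.4  218.1] head 1.929 F [ 1.7 -0.5 -0.1] gap 6.210912983030171e-06 t 1.3
```

Emit:
arm_command(
  moves=[
    [1,20,24,0,-0.13],
    [1,40,48,0,-0.26],
    [1,60,72,0,-0.4],
    [1,80,96,10,-0.53],
    [1,100,120,20,-0.66],
    [1,120,144,30,-0.8],
    [1,140,168,40,-0.93],
    [1,158,190,52,-1.06],
    [1,170,204,60,-1.1],
    [1,175.5,211,68,-1.1],
    [1,175.5,211,68,-1.1],
    [1,175.5,211,68,-1.1],
  ],
)

```text
clock: 2.5
tcp_pos: [0.4906, 0.0396, 0.1801]
orientation: [-0.001, 0.059, 0.998, -0.0]
wrist_force: [-0.6, 0.0, 0.6]
finger_gap: -0.0
```

Run:
```python
from h import *
to((-148,70,26))
im,d,c=shot("top"); im2,d2,c2=shot("scene")
a=cv2.resize(im[95:245,265:405],None,fx=3.5,fy=3.5,interpolation=cv2.INTER_CUBIC)
b=cv2.resize(im2[150:270,230:370],None,fx=4,fy=4,interpolation=cv2.INTER_CUBIC)
h=max(a.shape[0],b.shape[0]); 
cv2.imwrite("pics/b1.png",b)
# fingertip point in scene view: project tip for z assumption
```

```text
shift [  0.9   2.6 124.1] turn -0.003 TCP stand [-147.    67.5  150.1] head 3.023 F [-0.6  0.   0.6] gap -5.491927003603657e-06 t 2.5
```

View pics/b1.png

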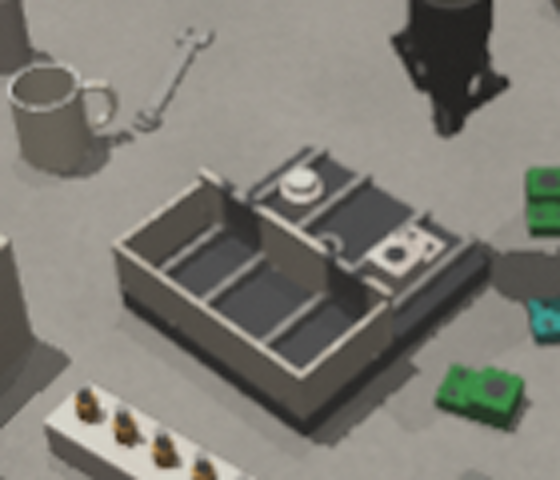

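The closed fingertips are at crop (447,133), which is scene pixel (341.9,183.2), above the deck's front edge and in line with the left lane. The block is untouched. I'll check the tip height by ray and finish the approach numbers.

Run:
```python
from h import *
c=env.get_calibration("scene"); s=env.get_state()
P=np.array(c["pose"]); 
def proj(w):
    p=P[:3,:3].T@(np.array(w)-P[:3,3]); x,y=p[0]/p[2],p[1]/p[2]; k=1+c["k1"]*(x*x+y*y)
    return c["fx"]*x*k+c["cx"],c["fy"]*y*k+c["cy"]
for dz in(0,17,24,30,40): print(dz,np.round(proj(s["tcp_pos"]-[0,0,dz/1000]),1))
im,d,_=shot("scene")
m=(im.max(2)<60).astype(np.uint8); cols=np.where(m[150:200,335:350].any(0))[0]
print([(335+k,150+np.where(m[150:195,335+k])[0].max()) for k in cols])
to((-148,70,26))
```

```text
0 [342.5 179.1]
17 [342.4 182.4]
24 [342.4 183.8]
30 [342.4 184.9]
40 [342.3 186.9]
[(np.int64(335), np.int64(171)), (np.int64(336), np.int64(171)), (np.int64(337), np.int64(172)), (np.int64(338), np.int64(174)), (np.int64(339), np.int64(180)), (np.int64(340), np.int64(182)), (np.int64(341), np.int64(182)), (np.int64(342), np.int64(182)), (np.int64(343), np.int64(182)), (np.int64(344), np.int64(181)), (np.int64(345), np.int64(180)), (np.int64(346), np.int64(177)), (np.int64(347), np.int64(177)), (np.int64(348), np.int64(176)), (np.int64(349), np.int64(176))]
shift [  1.6   2.9 124.8] turn -0.004 TCP stand [-146.5   67.1  150.8] head 3.022 F [0.5 0.  0.5] gap 0.00020449420416816428 t 2.65
```

Tips at 17 mm ahead of the TCP agree with the picture. Descending to about 10 mm above the deck behind the block.

Emit:
arm_command(
  moves=[
    [1,1,2.5,25,0],
    [1,1,2.5,60,0],
    [1,1,2.5,90,0],
    [1,1,2.5,108,0],
    [1,1,2.5,118,0],
    [1,1,2.5,123,0],
    [1,1,2.5,123,0],
    [1,1,2.5,123,0],
  ],
)

```text
clock: 3.45
tcp_pos: [0.4912, 0.0423, 0.0583]
orientation: [0.001, 0.059, 0.998, -0.0]
wrist_force: [-0.1, -0.4, 0.6]
finger_gap: 0.0001
```

```bash
python3 -c "
from h import *
to((-140,70,27))"
```

```text
shift [-6.6 -0.3  1.3] turn -0.003 TCP stand [-146.6   70.3   28.3] head 3.023 F [-0.1 -0.4  0.6] gap 5.586163244928262e-05 t 3.45
```

Emit:
arm_command(
  moves=[
    [1,-8,0,0.5,0],
    [1,-14,0,0.5,0],
    [1,-20,0,0.5,0],
    [1,-28,0,0.5,0],
    [1,-36,0,0.5,0],
    [1,-44,0,0.5,0],
    [1,-52,0,0.5,0],
    [1,-56,0,0.5,0],
    [1,-58,0,0.5,0],
  ],
)

```text
clock: 4.35
tcp_pos: [0.5485, 0.0357, 0.0566]
orientation: [-0.0, 0.059, 0.998, -0.0]
wrist_force: [-0.7, 0.2, 1.1]
finger_gap: 0.0002
```

Run:
```python
from h import *
to((-20,70,27))
im,d,c=shot("top")
to((-20,70,27))
cv2.imwrite("pics/t2.png",cv2.resize(im[115:215,280:390],None,fx=5,fy=5,interpolation=cv2.INTER_CUBIC))
```

```text
shift [-69.   -0.1  -0.4] turn -0.002 TCP stand [-89.   70.3  26.6] head 3.024 F [-0.7  0.2  1.1] gap 0.00020841892101889595 t 4.35
shift [-68.9  -0.1  -0.3] turn -0.002 TCP stand [-88.9  70.3  26.7] head 3.024 F [ 0.1  0.5 -0.4] gap -0.00015058554423384138 t 4.4
```

View pics/t2.png

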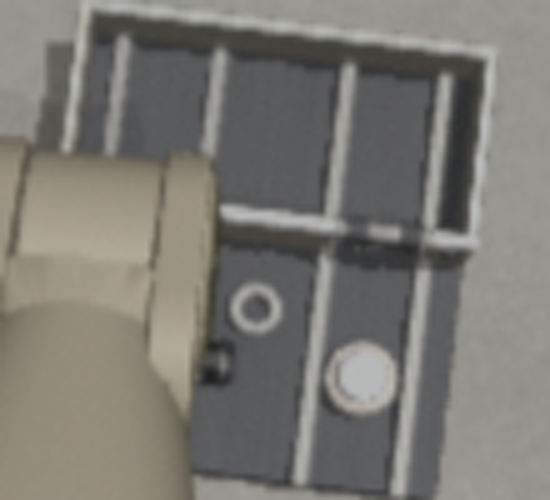

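The arm hides the block in this view (arm over columns 0–215); the sensor (360,378) and collar (257,307) are undisturbed. Contact force is small. Next I measure tracking lag and overshoot with one brisk row.

Emit:
arm_command(
  moves=[
    [1,-30,0,0,0],
  ],
)

```text
clock: 4.5
tcp_pos: [0.5728, 0.033, 0.0558]
orientation: [-0.004, 0.059, 0.998, 0.0]
wrist_force: [-1.4, 0.7, -1.2]
finger_gap: 0.0004
```

Run:
```python
from h import *
to((-20,70,27))
im,d,c=shot("top"); to((-20,70,27))
im2,d,c=shot("scene"); to((-20,70,27))
cv2.imwrite("pics/s3.png",cv2.resize(im2[175:250,270:360],None,fx=7,fy=7,interpolation=cv2.INTER_CUBIC))
```

```text
shift [-44.5  -0.4  -1.6] turn -0.002 TCP stand [-64.5  70.5  25.8] head 3.024 F [-1.4  0.7 -1.2] gap 0.0003732454139578934 t 4.5
shift [-36.    0.   -0.1] turn -0.003 TCP stand [-56.   70.1  26.8] head 3.024 F [ 6.4 -0.9  0.8] gap 4.3409183767536904e-05 t 4.55
shift [-36.5   0.    0.2] turn -0.003 TCP stand [-56.5  70.1  27.1] head 3.023 F [ 0.2 -0.3  0.6] gap -0.0004782874268541659 t 4.6
```

View pics/s3.png

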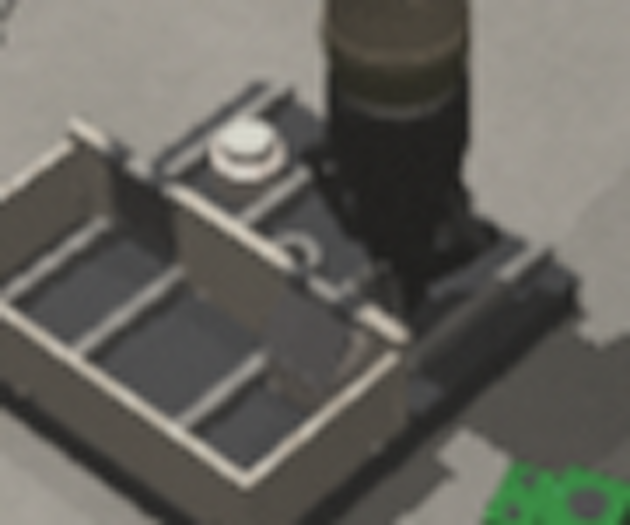

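The flap is held up by the block's front at crop (315,330), and the finger behind it tracks well: about 6 mm lag, 2 mm overshoot. Now a brisk final push, stopping the finger face at about x=-10, short of the bar.

Emit:
arm_command(
  moves=[
    [1,-4,0,0,0],
    [1,-36,0,0,0],
    [1,-36,0,0,0],
    [1,-36,0,0,0],
  ],
)

```text
clock: 5.0
tcp_pos: [0.6131, 0.028, 0.0566]
orientation: [-0.0, 0.059, 0.998, -0.0]
wrist_force: [-0.2, -0.6, -0.8]
finger_gap: -0.0002
```

Run:
```python
from h import *
to((-20,70,27))
im2,d,c=shot("scene")
cv2.imwrite("pics/s4.png",cv2.resize(im2[175:250,270:360],None,fx=7,fy=7,interpolation=cv2.INTER_CUBIC))
```

```text
shift [-3.9 -0.1 -0.4] turn -0.002 TCP stand [-23.9  70.1  26.6] head 3.024 F [-0.2 -0.6 -0.8] gap -0.00024369297166727745 t 5.0
```

View pics/s4.png

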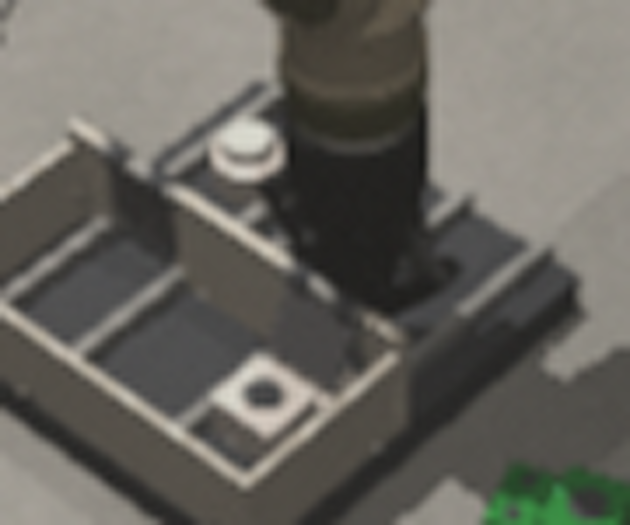

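The push sent the body well inside: its top is fully visible with the bore at crop (264,393). Computing the block's position.

Run:
```python
from h import *
c=env.get_calibration("scene"); U=lambda x,y:(270+(x+.5)/7-.5,175+(y+.5)/7-.5)
for n,p in dict(bore=(264,393),a=(212,398),b=(262,350),c=(322,395),d=(265,440)).items(): print(n,W2S(onplane(c,*U(*p),.06)).round(1))
for n,p,z in (("wallLend",(405,340),.102),("rearLcorner",(245,482),.09)): print(n,W2S(onplane(c,*U(*p),z)).round(1))
```

```text
bore [54.2 67.  30. ]
a [74.8 48.5 30. ]
b [32.6 45.2 30. ]
c [35.  91.2 30. ]
d [77.6 89.7 30. ]
wallLend [  4.8 123.9  72. ]
rearLcorner [121.9 119.3  60. ]
```

Bore at x≈54 puts the body rear face at about 34 and the foot's rear edge at about +2.5, still within the wall's thickness. The flap has dropped behind the body. I'll lift over the wall and finish by pushing the body's rear face from inside the open tray, fingertips above the foot.

Emit:
arm_command(
  moves=[
    [1,4,0,-10,0],
    [1,4,0,-40,0],
    [1,4,0,-70,0],
    [1,4,0,-88,0],
    [1,-10,0,-90,0],
    [1,-28,0,-90,0],
    [1,-40,0,-90,0],
    [1,-44,0,-90,0],
    [1,-44,0,-90,0],
    [1,-44,0,-90,0],
  ],
)

```text
clock: 6.05
tcp_pos: [0.6562, 0.023, 0.1469]
orientation: [-0.0, 0.059, 0.998, -0.0]
wrist_force: [0.2, -0.3, -0.9]
finger_gap: -0.0
```

Run:
```python
from h import *
to((21,69,38)); im2,d,c=shot("scene"); to((21,69,38))
cv2.imwrite("pics/s5.png",cv2.resize(im2[160:250,260:360],None,fx=6,fy=6,interpolation=cv2.INTER_CUBIC))
```

```text
shift [-1.6 -1.1 78.9] turn -0.002 TCP stand [ 19.5  70.1 116.9] head 3.024 F [ 0.2 -0.3 -0.9] gap -7.338836087192157e-06 t 6.05
shift [-1.6 -1.1 78.9] turn -0.002 TCP stand [ 19.5  70.1 116.9] head 3.024 F [ 0.5 -0.7  1. ] gap -2.260274290389352e-05 t 6.1
```

View pics/s5.png

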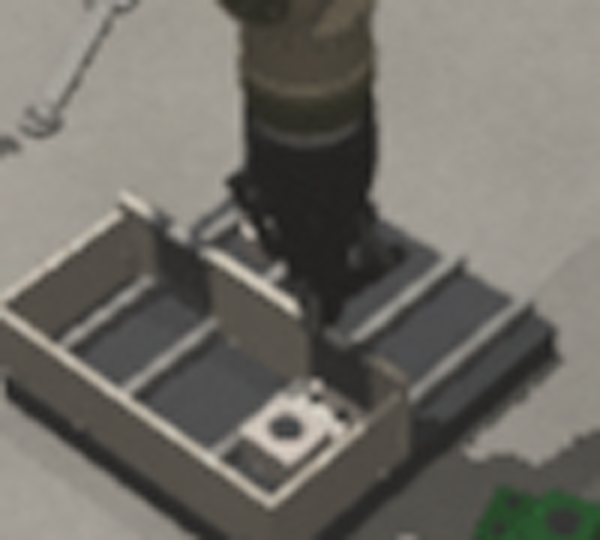

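The flap hangs closed, and the whole block, foot holes included, shows in the tray with its bore at crop (286,428). Before lowering, I check how high the gripper's side links sit relative to the walls.

Run:
```python
from h import *
c=env.get_calibration("scene"); U=lambda x,y:(260+(x+.5)/6-.5,160+(y+.5)/6-.5)
# intersect rays with gripper's mid-plane (stand x = 19.5)
for n,p in dict(elbR=(232,182),elbL=(400,250),tip=(318,318)).items():
    o,r=ray(c,*U(*p)); o2=W2S(o); r2=RS.T@r*1000
    t=(19.5-o2[0])/r2[0]; print(n,(o2+r2*t).round(1))
```

```text
elbR [ 19.5  -2.  171.6]
elbL [ 19.5 133.3 202.5]
tip [19.5 65.  99. ]
```

The links sit at least 70 mm above the tips, so they clear the 72 mm wall by about 20 mm. Lowering between the flap and the body.

Emit:
arm_command(
  moves=[
    [1,-1,-0.5,20,0],
    [1,-1,-0.5,40,0],
    [1,-1,-0.5,54,0],
    [1,-1,-0.5,60,0],
    [1,-1,-0.5,64,0],
    [1,-1,-0.5,66,0],
    [1,-1,-0.5,68,0],
  ],
)

```text
clock: 6.8
tcp_pos: [0.6587, 0.0222, 0.0795]
orientation: [0.001, 0.059, 0.998, -0.0]
wrist_force: [0.3, 0.2, -0.3]
finger_gap: -0.0002
```

Emit:
arm_command(
  moves=[
    [1,0,0,2,0],
    [1,0,0,4,0],
    [1,0,0,6,0],
    [1,0,0,8,0],
    [1,0,0,9,0],
    [1,0,0,9,0],
  ],
)

```text
clock: 7.4
tcp_pos: [0.658, 0.0222, 0.0695]
orientation: [-0.0, 0.059, 0.998, -0.0]
wrist_force: [-0.1, 0.3, 0.2]
finger_gap: 0.0002
```

Run:
```python
from h import *
to((45,70,39))
```

```text
shift [-23.7   0.5   0.5] turn -0.002 TCP stand [21.3 69.6 39.5] head 3.024 F [-0.1  0.3  0.2] gap 0.00019011910876504793 t 7.4
```

Emit:
arm_command(
  moves=[
    [1,-2,0,1,0],
    [1,-5,0,1,0],
    [1,-8,0,1,0],
    [1,-11,0,1,0],
    [1,-14,0,1,0],
    [1,-17,0,1,0],
    [1,-19,0,1,0],
    [1,-20,0,1,0],
    [1,-20,0,1,0],
  ],
)

```text
clock: 8.3
tcp_pos: [0.6783, 0.0198, 0.0688]
orientation: [0.0, 0.059, 0.998, -0.0]
wrist_force: [0.2, 0.4, 0.4]
finger_gap: 0.0001
```

Emit:
arm_command(
  moves=[
    [1,4,0,0,0],
    [1,4,0,0,0],
    [1,4,0,-15,0],
    [1,4,0,-40,0],
    [1,4,0,-75,0],
    [1,4,0,-110,0],
    [1,30,0,-125,0],
    [1,70,0,-130,0],
    [1,110,0,-130,0],
    [1,150,0,-130,0],
    [1,190,0,-130,0],
    [1,190,0,-130,0],
  ],
)

```text
clock: 9.5
tcp_pos: [0.4829, 0.0432, 0.1983]
orientation: [-0.003, 0.058, 0.998, 0.0]
wrist_force: [-0.2, 0.1, 0.4]
finger_gap: 0.0
```

Run:
```python
from h import *
to((-140,70,150)); im,d,c=shot("scene"); im2,d2,c2=shot("top")
np.savez("end.npz",a=im,b=im2,d=d2)
a=cv2.resize(im[170:250,260:360],None,fx=6,fy=6,interpolation=cv2.INTER_CUBIC)
cv2.imwrite("pics/s6.png",a)
```

```text
shift [-15.1  -0.2  18.2] turn -0.001 TCP stand [-155.    70.2  168.3] head 3.025 F [-0.2  0.1  0.4] gap 4.3636506137619616e-05 t 9.5
```

View pics/s6.png

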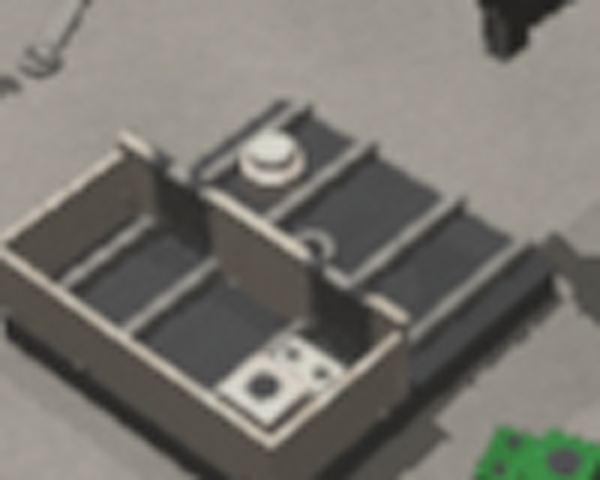

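Run:
```python
from h import *
c=env.get_calibration("scene"); U=lambda x,y:(260+(x+.5)/6-.5,170+(y+.5)/6-.5)
for n,p,z in [("bore",(264,385),.06),("hole1",(292,355),.048),("hole2",(321,373),.048),("rear foot R",(297,333),.048),("rear foot L",(350,368),.048)]: print(n,W2S(onplane(c,*U(*p),z)).round(1))
e=np.load("end.npz"); t=np.load("top0.npz")["im"]; b=e["b"]
ct=env.get_calibration("top"); 
df=(cv2.absdiff(t,b).max(2)>40).astype(np.uint8); n,l,st,ce=cv2.connectedComponentsWithStats(df)
print([s.tolist() for s in st[1:] if s[4]>12 and s[1]<250])
s0=np.load("scene0.npz")["im"]; df=(cv2.absdiff(s0,e["a"]).max(2)>40).astype(np.uint8); n,l,st,ce=cv2.connectedComponentsWithStats(df)
print([s.tolist() for s in st[1:] if s[4]>6 and s[1]>150])
```

```text
bore [74.  66.8 30. ]
hole1 [37.4 55.5 18. ]
hole2 [36.4 79.4 18. ]
rear foot R [21.8 45.2 18. ]
rear foot L [21.5 90.3 18. ]
[[304, 128, 17, 25, 294], [244, 162, 46, 52, 445], [285, 168, 35, 42, 815], [313, 199, 11, 29, 73], [166, 204, 99, 196, 7710], [265, 208, 3, 17, 28], [301, 211, 2, 16, 18], [274, 228, 24, 27, 379], [262, 241, 229, 159, 12046]]
[[322, 206, 19, 14, 137], [297, 226, 21, 15, 156]]
```

Rear foot edge at x≈+21.6 (clear of the wall's inner face at +4), and in the scene view only the block's old and new places differ from the first picture. That means the flap looks as it did when shut, and nothing else in that view moved. Handing in.

```bash
python3 -c "
from h import *
print(env.hand_in(), env.get_state()['clock'])"
```

```text
the job is handed in; nothing more can be done
the job is handed in; nothing more can be done
```

The valve block is fully inside the guard wall with the flap hanging shut behind it, and I handed the job in at about 9.6 s, with the arm clear of the stand.

**How it was done:** I pushed the block along the left lane and through the flap with closed fingertips on its foot. The tool can only point down, so the bar over the port stopped the fingers before the block was fully in. A brisk last push, with the fingers stopped short of the bar, slid the block on and let the flap drop. That left the foot's rear edge at about x = +2.5 mm, still within the wall's thickness. I then reached over the wall into the open tray, pushed the body's rear face further in, and drew the fingers up and out. The block was never gripped, and I saw no sign of it lifting or tipping.

**Last checks:**
- **Block position:** the foot's rear edge is at about x = +21.6 mm, against the wall's inner face at +4 mm.
- **Flap and surroundings:** below row 150 of the scene view, where the stand is, only the block's old and new places differ from the first picture. The flap therefore looks as it did when shut, and the sensor, collar and look-alikes have not moved.
- **Top view disagreed in part:** it also showed differences near the arm and the look-alikes. I took these as the arm and its shadow, because the scene view shows no change there.
- **Forces:** every wrist reading I took was under 7 N. I only sampled between moves, so short peaks were not measured.

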